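# Hang the deep cup on the organiser bar

### The job

Hang the deep cup by its hook over the upper bar of the desk organiser stand, close to the middle of the bar and square to it, with the cup on the robot's side of the bar. Lower it until the hook bears on the bar before you let go, and release it gently so that its weight, which lies out in front of the bar, does not swing it off: it must stay hanging there nearly upright, without the cup ever being tipped over. Leave the shallow tray with the same hook standing where it is.

Things in the scene. Friction and masses are not known exactly. Their poses are not given: they have to be found in the camera images.
- deep_cup: Grey open cup, 0.16 kg, 56 mm in x, 50 mm in y (grip across y), 110 tall. Origin: centre of underside. At its back (+x) a hook 36 mm wide, level with the rim: a 4 mm strip from the back wall (outer face x = 28 mm), ending in a 4 mm lip that reaches 32 mm below the rim (inner face x = 62 mm). The bar goes in this 34 mm gap. Its weight lies near the cup's middle. Starts upright, hook to the far side.
- hook_seat (a point): Point on the deep cup: underside of the hook strip, middle of the gap, at (45, 0, 106) mm in the cup's frame; axes as the cup's. With the cup level and the hook on the bar it is 5 mm above the bar's centre line.
- stand: Fixed stand: foot plate 80 (x) x 250 (y) x 10 mm, posts 12 mm thick at y = -110, +110 mm, 173 mm tall; two bars 10 mm thick along y: upper (hanging) at x = 0, z = 170; lower (rest) at x = -4, z = 90, for the hung cup's back to lean on. Origin: centre of underside; -x faces the robot, and the cup hangs there, its x along the stand's x, back wall 9 to 29 mm before the upper bar's centre line.
- bar_mid (a point): Middle of the upper bar, on its centre line, 170 mm above the desk. Axes as the stand's: y along the bar, x away from the robot.
- shallow_tray: Shallow grey tray, loose: same outline and hook as the deep cup but only 45 mm tall. Origin: centre of its underside. It stands beside the deep cup, left or right of it, and must stay there.
Not all that is in view belongs to the job. Leave any brown look-alike of the deep_cup alone.

How it is judged (in metres and radians):
On the way:
1. the hook of the deep cup bears on the upper bar (within about 10 mm of its seated height, at least 0.3 N) while the cup is still held in the gripper (contact force between deep_cup and stand above 0.3 N and contact force between the fingers and deep_cup above 0.5 N and z of hook_seat in the frame of bar_mid between -0.006 and 0.015 m and x of hook_seat in the frame of bar_mid between -0.018 and 0.018 m), for 0.1 s.
At the end, for the whole second after the job is handed in: The deep cup hangs at rest by its hook over the upper bar, on the robot's side of it: middle of the hook within 35 mm of the middle of the bar along it and within 18 mm across it, at seated height (within about 10 mm), upright within 18 degrees, square to the bar within 15 degrees (z of hook_seat in the frame of bar_mid between -0.006 and 0.015 m and x of hook_seat in the frame of bar_mid between -0.018 and 0.018 m and y of hook_seat in the frame of bar_mid between -0.035 and 0.035 m and x of deep_cup in the frame of bar_mid below -0.02 m and angle between deep_cup's own z axis and vertical below 0.32 rad and angle between the y axis of deep_cup and the y axis of stand, either way round below 0.26 rad and linear speed of deep_cup below 0.02 m/s); the robot touches nothing.
It fails at once if the deep cup is tipped by more than 34 degrees (angle between deep_cup's own z axis and vertical above 0.6 rad).
It fails at once if the shallow tray is moved by more than 30 mm (distance of shallow_tray from where it was at the start of the episode above 0.03 m).
It also fails if it takes over 45 s, if anything falls off the work surface, if the arm or the gripper's body presses on something with over 40 N, if the wrist force passes 120 N, or if a joint passes its speed limit or range.

### The arm

A 7-joint arm with a two-finger parallel gripper is mounted at the origin on the work surface; the furniture and walls round the work are solid. World frame = base frame: x ahead of the robot, y to its left, z up, the work surface at z = 0. Lengths are in m, angles in degrees, forces in N, time in s.
With the tool pointing down it reaches from about 0.425 to 0.925 m from the base axis. Payload 6.8 kg.
Tool frame: the origin (TCP) lies on the centre line of the jaws, within the pads' length; the fingertips stand 25 mm ahead of it and the grasp point (between the pads) lies 6 mm ahead of it; z points along the fingers, y is the line along which they close (so a half turn about z gives the same grasp; the last joint's range is limited). The gripper opens to 85 mm and grips with 20 to 120 N. Pads are 22 mm wide; open, the fingers measure 114 mm over their backs; the gripper's body (76 mm by 85 mm) begins 54 mm behind the grasp point. The pads swing forward as they close: fully open they stand 13 mm farther back than shut.
Start: joints at [-69.506, 27.33, 1.283, 89.118, -0.659, 63.558, -4.761], TCP at [0.303, 0.603, 0.256] pointing down, gripper open.
Joint ranges: [-169.35, 169.35], [-19.33, 120.38], [-80.79, 83.38], [13.8, 139.57], [-78.32, 258.32], [9.67, 109.79], [-169.56, 169.56]. Speed limits (degrees/s): [136.94, 136.94, 180, 180, 180, 180, 180].

### API

Orientations are given as [roll, pitch, yaw] about the fixed x, y, z axes, in that order (R = Rz(yaw) Ry(pitch) Rx(roll)).
In Python, from workcell import * gives the robot as it stands.
- The arm moves only by the tool drive_tool, never from a script. Its argument "series" is a list of rows, each a list of 7 numbers: the closure, from -1 (fully open) to 1 (shut), then the shift along the world's x, y, z in mm, then the turn, a rotation vector about the world's x, y, z in rad. A call has 1 to 12 rows; each row shifts and turns the commanded pose from where the row before left it; what a row does not reach is not made up. A row lasts 1/12 s, in which the tool goes at most 41.7 mm and 7.16 degrees, less where a joint would pass 70% of its speed; a pose out of reach is approached as far as the arm can. A call is refused whole if a number of a shift passes 41.7 or a number of a turn 0.125, either way. A call with a gripper value outside its range is refused whole. The fingers move at their own pace and stop on an object; the grip force is fixed at half the most. Time passes only in rows, so rows that do not move let the fingers close. It gives the time, the measured TCP pose, the force, the opening and the grip force at its end, in the units of the state.
- read_state(): the state, without advancing time (a new reading comes with each control period).
- capture(name): name is "scene" or "side" or "wrist"; returns the picture (480x640x3 uint8, red, green, blue); there is no depth.
- calibration(name): a dict with "fx", "fy", "cx", "cy" (pixels), "k1" (the pictures are not rectified: a ray, as slopes to the right and down, at radius r is drawn at 1 + k1 r^2 times it, then the intrinsics apply), "pose" (4x4, takes a point from camera to world coordinates). Camera axes: x right, y down, z forward; pixel columns grow to the right and rows downward; lengths in m; the calibration is good to about 2 mm. A picture is of the moment at which its call begins: read the wrist's pose just before it. calibration takes no time and is no camera call; for the wrist camera it gives the pose at the moment of the call.
- close_job(): hands the job in; it is judged then, once.
The state is a dict: "clock": time; "qpos": joint angles; "dq": joint speeds; "joint_torque": joint torques, N m; "tool_pos": TCP position; "tool_rot": TCP orientation; "force": force on the tool from outside, world axes, zero at the start; "moment": the same for the moment, N m; "finger_gap": finger opening in m; "gripper_force": force on a finger pad.
Only numpy, scipy, OpenCV 4.12 (cv2) and the standard library are available. Lean on these libraries where they do the work, as an engineer would, in place of code of your own. Each camera call takes 0.05 s, during which the arm holds its last target. There are 200 camera calls.

## Working session

There is one attempt and no reset: what is moved stays moved. The work goes in short steps, Python scripts to look and compute and a tool call to move; the robot and the scene stay as the last step left them, time stands still between calls to the robot, and variables do not carry over. Pictures are saved under pics/ and viewed, at most 10 in all, crops included, and the job is handed in when it is done.

Besides the shell and the picture viewer there is one more tool, called after "Call:" as name(argument=value, ...), one argument or row to a line, values as JSON. drive_tool: Moves the arm, as the interface text tells. Its arguments: {"type":"object","properties":{"series":{"type":"array","items":{"type":"array","items":{"type":"number"}}}},"required":["series"]}

```bash
mkdir -p pics
python3 - <<'E'
from workcell import *
import cv2,numpy as np
for n in("scene","side"):
    cv2.imwrite(f"pics/{n}0.png",capture(n)[:,:,::-1]); c=calibration(n); print(n,c["fx"],c["cx"],c["cy"],c["k1"]);print(np.round(c["pose"],3))
s=read_state();print(s["clock"],s["tool_pos"],s["tool_rot"])
E
```

```text
scene 487.622214714145 306.920755725007 236.00111099337508 -0.0759753643025684
[[-0.86  -0.257  0.441  0.035]
 [-0.51   0.405 -0.759  0.956]
 [ 0.017 -0.877 -0.48   0.559]
 [ 0.     0.     0.     1.   ]]
side 570.543091675447 311.58232008100896 237.44131122785805 0.04684026091231617
[[-0.989 -0.061  0.135  0.3  ]
 [-0.148  0.445 -0.883  1.063]
 [-0.006 -0.893 -0.449  0.54 ]
 [ 0.     0.     0.     1.   ]]
0.1 [0.30295203 0.60265374 0.2554391 ] [-1.79907321e+02  6.77250456e-03  1.53314792e+02]
```

View pics/scene0.png

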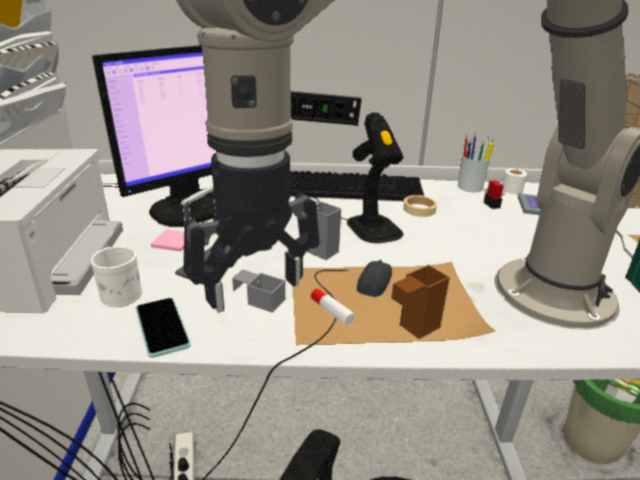

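View pics/side0.png

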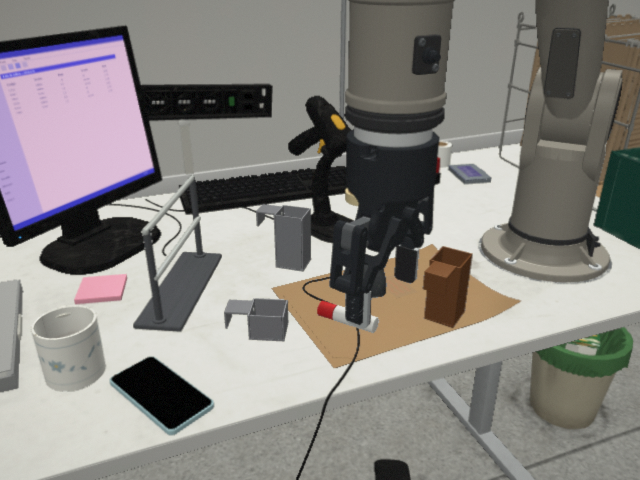

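The side view shows the stand at (180,260). Candidates for the cup are the tall grey cup at (293,238), the shallow grey tray at (268,320) and the brown look-alike at (448,287). I choose the grey one at (293,238) and check it in a close crop.

Run:
```python
import cv2
i=cv2.imread("pics/side0.png")[165:345,120:340]
cv2.imwrite("pics/crop.png",cv2.resize(i,None,fx=3.33333,fy=3.33333,interpolation=cv2.INTER_CUBIC)[:600,:800])
```

```text
(no output)
```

View pics/crop.png

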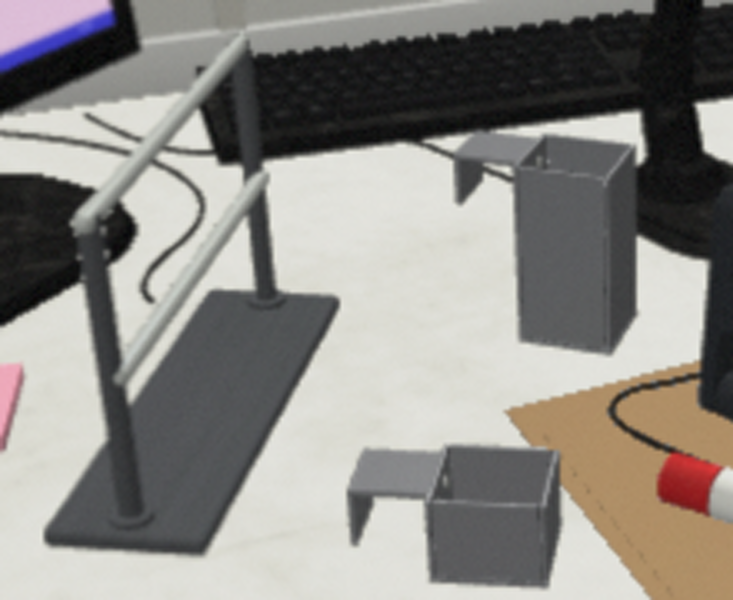

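```bash
cat > fit.py <<'E'
from workcell import *
import numpy as np, cv2
from scipy.optimize import least_squares
def proj(c,P):
    p=(np.c_[P,np.ones(len(P))]@np.linalg.inv(c["pose"]).T)[:,:3]; s=p[:,:2]/p[:,2:]
    s=s*(1+c["k1"]*(s**2).sum(1,keepdims=True)); return s*[c["fx"],c["fy"]]+[c["cx"],c["cy"]]
def place(q,L):
    c,s=np.cos(q[2]),np.sin(q[2]); R=np.array([[c,-s,0],[s,c,0],[0,0,1]])
    return L@R.T+[q[0],q[1],0]
def fit(c,L,px,q0):
    L=np.array(L)/1000.
    r=least_squares(lambda q:(proj(c,place(q,L))-px).ravel(),q0,x_scale=[.1,.1,.3],loss="soft_l1")
    print(np.round(r.x[:2],4),"yaw",round(np.degrees(r.x[2]),2)); print(np.round((proj(c,place(r.x,L))-px),1).tolist()); return r.x
E
python3 - <<'E'
from fit import *
c=calibration("side"); o=lambda a:np.array(a)/3.33333+[120,165]
fit(c,[(28,25,0),(-28,25,0),(28,25,110),(-28,25,110),(-28,-25,110),(-28,-25,0),(28,-25,110),(66,18,110),(66,-18,110),(66,18,78)],
 o([(519,342),(611,353),(517,168),(607,181),(635,146),(635,313),(543,136),(455,158),(476,131),(458,204)]),[.4,.3,0])
fit(c,[(0,110,10),(0,-110,10),(0,110,170),(0,-110,170),(-4,110,90),(-4,-110,90),(-40,125,10),(40,-125,10),(-40,-125,10)],
 o([(130,517),(266,300),(90,222),(243,45),(120,378),(263,178),(203,541),(210,291),(338,299)]),[.6,.3,0])
fit(c,[(28,25,0),(-28,25,0),(28,25,45),(-28,25,45),(28,-25,45),(-28,-25,45)],o([(432,582),(548,586),(428,502),(550,503),(443,447),(558,450)]),[.4,.3,0])
print(read_state()["qpos"])
E
```

```text
[0.4795 0.1178] yaw -8.44
[[0.0, 0.2], [0.4, 1.1], [-1.4, -0.1], [0.9, -0.4], [0.6, -0.7], [1.0, 0.7], [-0.1, -1.0], [-0.9, -1.0], [-0.1, -0.4], [-0.9, 0.8]]
[0.659  0.2388] yaw 1.57
[[0.8, 0.9], [0.6, 0.7], [-0.7, -0.4], [-0.8, -0.2], [-0.1, -0.3], [-0.4, 0.0], [0.1, 0.8], [-0.1, -1.3], [1.1, -1.6]]
[0.4798 0.3374] yaw 5.51
[[-0.1, 0.4], [1.1, 0.1], [-0.5, 0.2], [-0.3, 0.8], [-0.2, -1.2], [0.3, -1.3]]
[-69.50464111  27.37058982   1.27850685  89.17112105  -0.65800199
  63.55854003  -4.76047284]
```

Run:
```python
from fit import *
from scipy.optimize import least_squares as ls
def tri(a,b):
    A,B=calibration("scene"),calibration("side")
    r=ls(lambda p:np.r_[proj(A,p[None])[0]-a,proj(B,p[None])[0]-b],[.45,0,.1]);print(np.round(r.x,3),round(r.cost,1))
tri((369,117),(317,99)); tri((386,137),(334,120)); tri((373,215),(327,212))
def gnd(n,p,z=0):
    c=calibration(n); r=ls(lambda q:proj(c,np.array([[*q,z]]))[0]-p,[.45,0]); print(n,np.round(r.x,3))
gnd("scene",(375,228));gnd("scene",(400,232));gnd("scene",(362,240));gnd("side",(330,235))
```

```text
[ 0.454 -0.027  0.282] 0.9
[ 0.425 -0.065  0.232] 0.8
[ 0.437 -0.059  0.032] 0.1
scene [ 0.427 -0.055]
scene [ 0.366 -0.068]
scene [0.428 0.019]
side [ 0.425 -0.015]
```

Run:
```python
import cv2
i=cv2.imread("pics/scene0.png")[95:275,290:430]
cv2.imwrite("pics/crop2.png",cv2.resize(i,None,fx=3,fy=3,interpolation=cv2.INTER_CUBIC))
```

```text
(no output)
```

View pics/crop2.png

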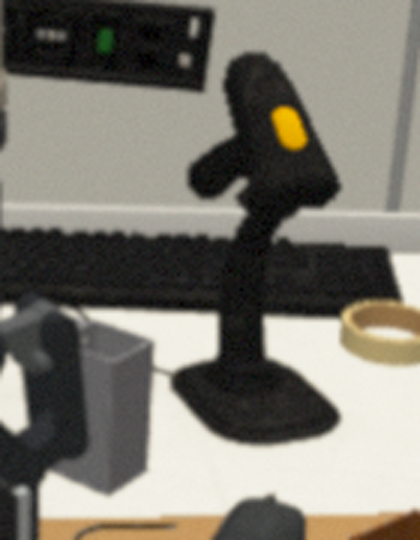

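Call:
drive_tool(
  series=[
    [-1, 12, -35, 0, 0, 0, 0.025],
    [-1, 12, -35, 0, 0, 0, 0.025],
    [-1, 12, -35, 0, 0, 0, 0.025],
    [-1, 12, -35, 0, 0, 0, 0.025],
    [-1, 12, -35, 0, 0, 0, 0.025],
    [-1, 12, -35, 0, 0, 0, 0.025],
    [-1, 12, -35, 0, 0, 0, 0.025],
    [-1, 12, -35, 0, 0, 0, 0.025],
    [-1, 12, -35, 0, 0, 0, 0.025],
    [-1, 12, -35, 0, 0, 0, 0.025],
    [-1, 12, -35, 0, 0, 0, 0.025],
    [-1, 12, -35, 0, 0, 0, 0.025],
  ],
)

```text
clock: 1.1
tool_pos: [0.4472, 0.1812, 0.2562]
tool_rot: [-180.0, -0.0, 170.6]
force: [0.5, 0.3, -0.4]
finger_gap: 0.0849
gripper_force: 0.0
```

Call:
drive_tool(
  series=[
    [-1, 16, -31, 0, 0, 0, 0.017],
    [-1, 16, -32, 0, 0, 0, 0],
    [-1, 0, 0, -30, 0, 0, 0],
    [-1, 0, 0, -20, 0, 0, 0],
    [-1, 0, 0, 0, 0, 0, 0],
  ],
)

```text
clock: 1.52
tool_pos: [0.4768, 0.1185, 0.2028]
tool_rot: [-179.8, -0.3, 171.4]
force: [-0.8, 0.2, -0.6]
finger_gap: 0.0855
gripper_force: 0.0
```

Run:
```python
from fit import *
s=read_state();c=calibration("wrist"); cv2.imwrite("pics/w1.png",capture("wrist")[:,:,::-1])
np.save("w1.npy",c["pose"]);print(s["tool_pos"],s["tool_rot"],c["fx"],c["k1"]); print(np.round(c["pose"],3))
L=np.array([(28,25,110),(-28,25,110),(-28,-25,110),(28,-25,110),(66,18,110),(66,-18,110)])/1e3
print(np.round(proj(c,place([.4795,.1178,np.radians(-8.44)],L))))
```

```text
[0.47677059 0.11850794 0.20280396] [-179.7850978    -0.34239663  171.38694342] 425.6160508167578 -0.040734492183050496
[[ 0.15   0.942  0.301  0.399]
 [ 0.989 -0.142 -0.049  0.132]
 [-0.003  0.305 -0.952  0.321]
 [ 0.     0.     0.     1.   ]]
[[355. 318.]
 [359. 219.]
 [260. 220.]
 [265. 318.]
 [341. 377.]
 [279. 377.]]
```

View pics/w1.png

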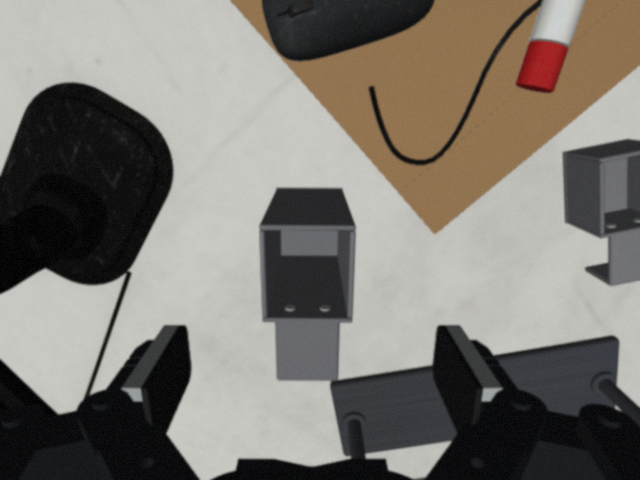

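The wrist view shows the cup's rim at (260,227), (355,227), (353,321) and (265,320), with the hook end at (276–338,380). This is close to the prediction, so I refine the pose from it.

Run:
```python
from fit import *
c=calibration("wrist")
fit(c,[(28,25,110),(-28,25,110),(-28,-25,110),(28,-25,110),(66,18,110),(66,-18,110)],np.array([(353,321),(355,227),(260,227),(265,320),(338,380),(276,380)]),[.48,.118,-.147])
s=read_state();print(s["tool_pos"],s["tool_rot"])
```

```text
[0.4838 0.1172] yaw -8.87
[[-0.4, 1.6], [1.4, -1.6], [-0.4, -2.1], [-2.1, 2.0], [0.2, 0.4], [0.8, 0.0]]
[0.47761958 0.11939817 0.20463414] [-179.85122261   -0.2402641   171.44897464]
```

Call:
drive_tool(
  series=[
    [-1, 3, -1, -28, 0, 0, 0],
    [-1, 0, 0, -28, 0, 0, 0],
    [-1, 0, 0, -28, 0, 0, 0],
    [-1, 0, 0, -18, 0, 0, 0],
    [-1, 0, 0, -10, 0, 0, 0],
    [-1, 0, 0, 0, 0, 0, 0],
    [-0.3, 0, 0, 0, 0, 0, 0],
    [0, 0, 0, 0, 0, 0, 0],
    [0.3, 0, 0, 0, 0, 0, 0],
    [1, 0, 0, 0, 0, 0, 0],
    [1, 0, 0, 0, 0, 0, 0],
    [1, 0, 0, 0, 0, 0, 0],
  ],
)

```text
clock: 2.57
tool_pos: [0.4833, 0.1191, 0.096]
tool_rot: [179.9, 0.1, 171.4]
force: [-1.5, -1.2, 5.7]
finger_gap: 0.05
gripper_force: 60.9
```

Call:
drive_tool(
  series=[
    [1, 0, 0, 0, 0, 0, 0],
    [1, 0, 0, 0, 0, 0, 0],
    [1, 0, 0, 0, 0, 0, 0],
  ],
)

```text
clock: 2.82
tool_pos: [0.4833, 0.1191, 0.096]
tool_rot: [179.9, 0.1, 171.4]
force: [-1.0, -1.7, 6.6]
finger_gap: 0.0497
gripper_force: 60.9
```

Call:
drive_tool(
  series=[
    [1, 0, 0, 15, 0, 0, 0],
    [1, 0, 0, 30, 0, 0, 0],
    [1, 0, 0, 35, 0, 0, 0],
    [1, 0, 0, 35, 0, 0, 0],
    [1, 0, 0, 25, 0, 0, 0],
    [1, 15, 15, 0, 0, 0, 0.03],
    [1, 20, 20, 0, 0, 0, 0.03],
    [1, 20, 20, 0, 0, 0, 0.03],
    [1, 20, 20, 0, 0, 0, 0.03],
    [1, 20, 20, 0, 0, 0, 0.03],
    [1, 15, 15, 0, 0, 0, 0.032],
  ],
)

```text
clock: 3.73
tool_pos: [0.5933, 0.2312, 0.2352]
tool_rot: [179.9, 0.1, -178.0]
force: [0.3, 0.1, -1.2]
finger_gap: 0.0496
gripper_force: 62.5
```

Call:
drive_tool(
  series=[
    [1, 5, 9, 0, 0, 0, 0],
    [1, 0, 0, 0, 0, 0, 0],
    [1, 0, 0, 0, 0, 0, 0],
    [1, 0, 0, 0, 0, 0, 0],
  ],
)

```text
clock: 4.07
tool_pos: [0.5964, 0.2367, 0.2345]
tool_rot: [-180.0, -0.0, -178.2]
force: [0.1, -1.0, -1.6]
finger_gap: 0.05
gripper_force: 62.4
```

Run:
```python
from fit import *
i=capture("side")[:,:,::-1]; cv2.imwrite("pics/s2.png",i)
cv2.imwrite("pics/s2c.png",cv2.resize(i[100:280,120:320],None,fx=3.33333,fy=3.33333,interpolation=cv2.INTER_CUBIC))
s=read_state();print(s["tool_pos"],s["tool_rot"],s["force"],s["moment"])
```

```text
[0.59649427 0.2365331  0.23455962] [-1.79960006e+02 -2.55533101e-02 -1.78199018e+02] [-0.79006998 -0.38710993 -0.97392726] [0.02458136 0.07787176 0.00651478]
```

View pics/s2c.png

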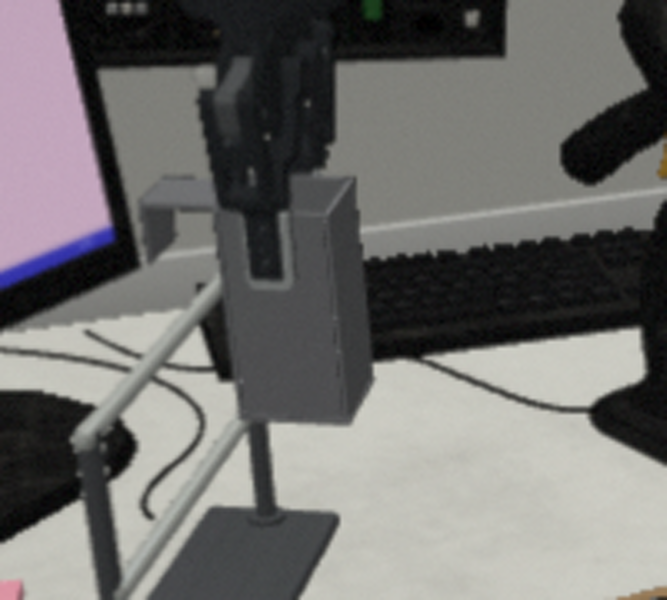

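The crop shows the cup held level above and in front of the bar. Its corners are at (241,416), (348,424), (217,210) and (326,218), with the hook end at (141,200). I fit its pose, tilt included.

Run:
```python
from fit import *
from scipy.spatial.transform import Rotation as R
c=calibration("side"); px=np.array([(241,416),(348,424),(217,210),(326,218),(355,178),(372,380),(141,200),(158,178),(149,262)])/3.33333+[120,100]
L=np.array([(28,25,0),(-28,25,0),(28,25,110),(-28,25,110),(-28,-25,110),(-28,-25,0),(66,18,110),(66,-18,110),(66,18,78)])/1e3
f=lambda q:R.from_euler("xyz",q[3:]).apply(L)+q[:3]
for fixed in (0,1):
    g=(lambda q:f(np.r_[q[0],.2366,q[1:3],0,0])*1) if 0 else None
r=least_squares(lambda q:np.r_[(proj(c,f(q))-px).ravel(),(q[1]-.2366)*1000],[.6,.237,.14,0,0,0])
print(np.round(r.x[:3],4),np.round(np.degrees(r.x[3:]),2),np.round(proj(c,f(r.x))-px,1).tolist())
r=least_squares(lambda q:(proj(c,f(np.r_[q[0],.2366,q[1],0,0,q[2]]))-px).ravel(),[.6,.14,0]);print(r.x,r.cost)
```

```text
[0.5935 0.2362 0.1402] [-2.55 -0.53  2.32] [[-1.0, 1.5], [0.7, 0.8], [-1.5, -0.0], [1.7, -0.9], [0.7, -0.7], [0.5, 0.1], [-1.3, 0.3], [1.2, -1.4], [-1.0, 0.7]]
[0.59374973 0.13898362 0.04945228] 11.309561959666047
```

Call:
drive_tool(
  series=[
    [1, 8, 0, 0, 0, 0, 0],
    [1, 7, 1, 0, 0, 0, 0],
    [1, 0, 0, -10, 0, 0, 0],
    [1, 0, 0, -15, 0, 0, 0],
    [1, 0, 0, -15, 0, 0, 0],
    [1, 0, 0, -12, 0, 0, 0],
    [1, 0, 0, -8, 0, 0, 0],
    [1, 0, 0, -3, 0, 0, 0],
    [1, 0, 0, 0, 0, 0, 0],
  ],
)

```text
clock: 4.87
tool_pos: [0.6118, 0.2389, 0.1703]
tool_rot: [-180.0, -0.1, -178.1]
force: [0.6, -0.1, -1.4]
finger_gap: 0.0499
gripper_force: 62.5
```

Call:
drive_tool(
  series=[
    [1, 0, 0, -2, 0, 0, 0],
    [1, 0, 0, -2, 0, 0, 0],
    [1, 0, 0, 0, 0, 0, 0],
  ],
)

```text
clock: 5.12
tool_pos: [0.6124, 0.2392, 0.1676]
tool_rot: [180.0, 0.0, -178.1]
force: [0.5, -0.5, -1.5]
finger_gap: 0.0498
gripper_force: 62.5
```

Call:
drive_tool(
  series=[
    [1, 0, 0, -1.5, 0, 0, 0],
    [1, 0, 0, -1.5, 0, 0, 0],
    [1, 0, 0, 0, 0, 0, 0],
  ],
)

```text
clock: 5.37
tool_pos: [0.6125, 0.2393, 0.1646]
tool_rot: [180.0, 0.1, -178.1]
force: [-0.1, -0.7, -0.4]
finger_gap: 0.0498
gripper_force: 62.4
```

Call:
drive_tool(
  series=[
    [1, 0, 0, -1, 0, 0, 0],
    [1, 0, 0, -1, 0, 0, 0],
    [1, 0, 0, 0, 0, 0, 0],
  ],
)

```text
clock: 5.62
tool_pos: [0.6129, 0.2395, 0.1633]
tool_rot: [179.9, 0.1, -178.1]
force: [-0.7, -0.9, 5.3]
finger_gap: 0.0498
gripper_force: 60.7
```

The hook bears on the bar with about 6.5 N. I check the picture before tilting and releasing.

Call:
drive_tool(
  series=[
    [1, 0, 0, 0, 0, 0, 0],
    [1, 0, 0, 0, 0, 0, 0],
  ],
)

```text
clock: 5.78
tool_pos: [0.6129, 0.2396, 0.1633]
tool_rot: [179.9, 0.1, -178.1]
force: [-1.3, 0.5, 6.5]
finger_gap: 0.0495
gripper_force: 60.7
```

Run:
```python
from fit import *
i=capture("side")[:,:,::-1]
cv2.imwrite("pics/s3c.png",cv2.resize(i[140:290,120:320],None,fx=4,fy=4,interpolation=cv2.INTER_CUBIC))
```

```text
(no output)
```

View pics/s3c.png

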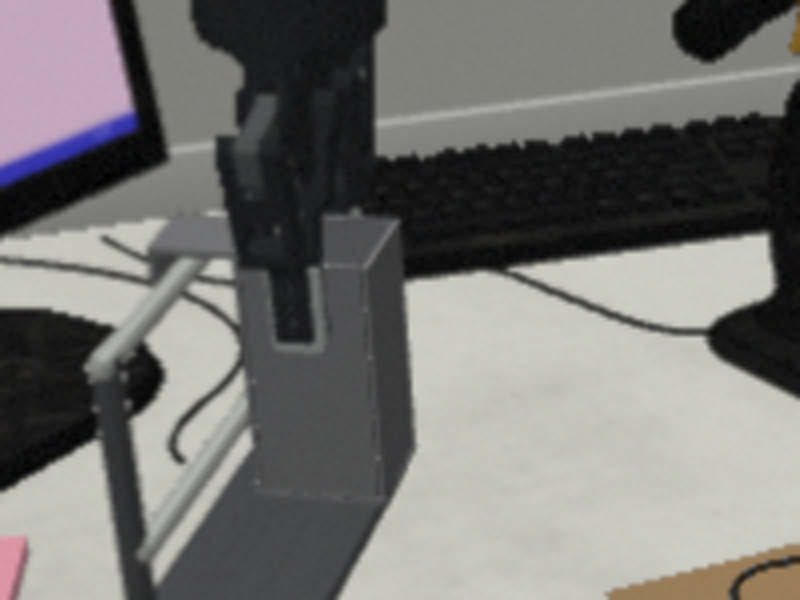

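Call:
drive_tool(
  series=[
    [1, 0.3, 0, -1.6, 0, -0.035, 0],
    [1, 0.3, 0, -1.6, 0, -0.035, 0],
    [1, 0.3, 0, -1.6, 0, -0.035, 0],
    [1, 0, 0, 0, 0, 0, 0],
  ],
)

```text
clock: 6.17
tool_pos: [0.6134, 0.2394, 0.1583]
tool_rot: [-179.8, 6.2, -178.1]
force: [-1.4, 0.1, 5.1]
finger_gap: 0.0494
gripper_force: 61.2
```

Call:
drive_tool(
  series=[
    [1, 0.2, 0, -0.8, 0, -0.0175, 0],
    [1, 0.2, 0, -0.8, 0, -0.0175, 0],
    [1, 0, 0, 0, 0, 0, 0],
  ],
)

```text
clock: 6.42
tool_pos: [0.6134, 0.2395, 0.1565]
tool_rot: [-179.8, 8.1, -178.1]
force: [-3.0, 1.1, 5.9]
finger_gap: 0.0494
gripper_force: 61.5
```

Call:
drive_tool(
  series=[
    [1, 0.1, 0, -0.6, 0, -0.015, 0],
    [0.2, 0, 0, 0, 0, 0, 0],
    [-0.1, 0, 0, 0, 0, 0, 0],
    [-0.15, 0, 0, 0, 0, 0, 0],
    [-0.2, 0, 0, 0, 0, 0, 0],
    [-0.25, 0, 0, 0, 0, 0, 0],
    [-0.3, 0, 0, 0, 0, 0, 0],
    [-0.35, 0, 0, 0, 0, 0, 0],
  ],
)

```text
clock: 7.08
tool_pos: [0.6133, 0.2388, 0.1547]
tool_rot: [-179.7, 8.8, -178.1]
force: [0.1, 1.1, -0.0]
finger_gap: 0.0576
gripper_force: 0.0
```

Call:
drive_tool(
  series=[
    [-0.45, 0, 0, 0, 0, 0, 0],
    [-0.55, 0, 0, 0, 0, 0, 0],
    [-0.7, 0, 0, 0, 0, 0, 0],
    [-0.85, 0, 0, 0, 0, 0, 0],
    [-0.85, 0, 0, 0, 0, 0, 0],
    [-0.85, 0, 0, 0, 0, 0, 0],
  ],
)

```text
clock: 7.58
tool_pos: [0.6136, 0.2391, 0.1553]
tool_rot: [-179.7, 8.9, -178.1]
force: [0.8, -0.3, 0.4]
finger_gap: 0.0788
gripper_force: 0.0
```

Run:
```python
from fit import *
i=capture("side")[:,:,::-1]
cv2.imwrite("pics/s4c.png",cv2.resize(i[140:290,120:320],None,fx=4,fy=4,interpolation=cv2.INTER_CUBIC))
```

```text
(no output)
```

View pics/s4c.png

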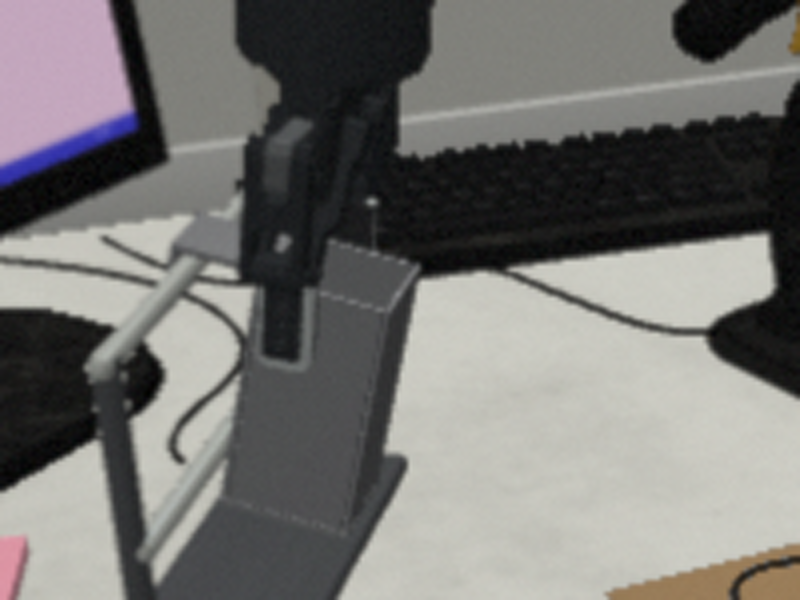

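The cup hangs from the bar, leaning on the lower bar at about 14°, with the fingers clear of it. I withdraw along the tool axis.

Call:
drive_tool(
  series=[
    [-1, 0, 0, 0, 0, 0, 0],
    [-1, 0, 0, 0, 0, 0, 0],
    [-1, -1.5, 0, 10, 0, 0, 0],
    [-1, -3, 0, 20, 0, 0, 0],
    [-1, -4, 0, 25, 0, 0, 0],
    [-1, -4, 0, 25, 0, 0, 0],
    [-1, -10, 0, 25, 0, 0, 0],
    [-1, -20, 0, 25, 0, 0, 0],
    [-1, -20, 0, 10, 0, 0, 0],
    [-1, 0, 0, 0, 0, 0, 0],
    [-1, 0, 0, 0, 0, 0, 0],
    [-1, 0, 0, 0, 0, 0, 0],
  ],
)

```text
clock: 8.63
tool_pos: [0.5512, 0.239, 0.2954]
tool_rot: [-179.7, 8.9, -178.1]
force: [0.5, 1.1, -0.4]
finger_gap: 0.0852
gripper_force: 0.0
```

Run:
```python
from fit import *
i=capture("side")[:,:,::-1]
cv2.imwrite("pics/s5c.png",cv2.resize(i[140:290,120:320],None,fx=4,fy=4,interpolation=cv2.INTER_CUBIC))
```

```text
(no output)
```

View pics/s5c.png

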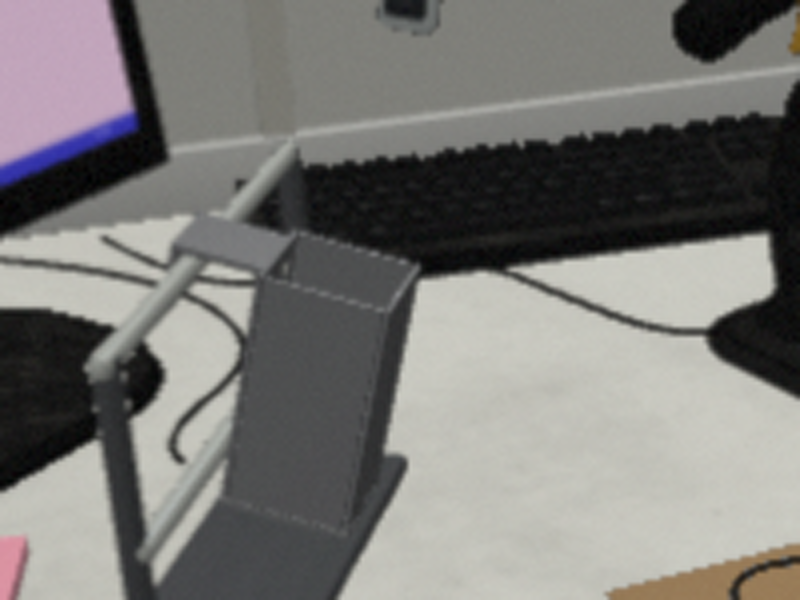

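The cup hangs still and square near mid-bar, hook over the bar at (235,240), and it has not moved since release.

```bash
python3 -c "
from workcell import *
print(close_job())"
```

```text
the job is handed in; nothing more can be done
None
```

The deep cup hangs by its hook near the middle of the upper bar, square to it and on the robot's side, leaning back about 14° (limit 18°) against the lower bar. The tray was left alone and the job is handed in; the judge returned no verdict.

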